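Clamp a glued carton in the counter's handwheel clamp

ROBOT

A 6-joint arm with a two-finger parallel gripper is mounted at the origin on a cart in front of the work surface, level with it; the furniture and walls round the work are solid. World frame = base frame: x ahead of the robot, y to its left, z up, the work surface at z = 0. Lengths are in mm, angles in rad, forces in N, time in s.
With the tool pointing down it reaches from about 400 to 825 mm from the base axis. Payload 7 kg.
Tool frame: the origin (TCP) lies on the centre line of the jaws, within the pads' length; the fingertips stand 25 mm ahead of it and the grasp point (between the pads) lies 6 mm ahead of it; z points along the fingers, y is the line along which they close (so a half turn about z gives the same grasp; the last joint's range is limited). The gripper opens to 88 mm and grips with 3 to 60 N. Pads are 19 mm wide; open, the fingers measure 130 mm over their backs; the gripper's body (78 mm by 193 mm) begins 47 mm behind the grasp point.
Start: joints at [1.012, 0.359, 0.012, 0, -1.224, -0.288], TCP at [505.68, 447.083, 251.561] pointing down, gripper open.
Joint ranges: [-3.07, 3.07], [-1.43, 2.12], [-1.02, 1.25], [-3.03, 1.67], [-3.05, -0], [-3.03, 3.03]. Speed limits (rad/s): [2.39, 2.39, 3.01, 3.14, 3.14, 3.14].

INTERFACE

Orientations are given as a unit quaternion [x, y, z, w].
In Python, from station import sense, capture, camera_model, hand_in gives the robot as it stands. The module is installed in compiled form; this text tells all that it offers.
- The arm moves only by the tool send_rows, never from a script. Its arguments are lists of equal length, an entry for each row: "grip": the finger opening in m, from 0 to 0.0876; "slide": the shift along the world's x, y, z in m, a list of three; "turn": the turn, a rotation vector about the world's x, y, z in rad, a list of three. A call has 1 to 10 rows; each row shifts and turns the commanded pose from where the row before left it; what a row does not reach is not made up. A row lasts 1/12 s, in which the tool goes at most 41.7 mm and 7.16 degrees, less where a joint would pass 70% of its speed; a pose out of reach is approached as far as the arm can. A call with a gripper value outside its range is refused whole. The fingers move at their own pace and stop on an object; "force" is the grip in N (left out, the last holds). Time passes only in rows, so rows that do not move let the fingers close. It gives the time, the measured TCP pose, the force, the opening and the grip force at its end, in the units of the state.
- sense(): the state, without advancing time (a new reading comes with each control period).
- capture(name): name is "side" or "top" or "wrist"; returns the picture (384x512x3 uint8, red, green, blue); there is no depth.
- camera_model(name): a dict with "vertical_fov" (degrees; the focal length in pixels is half the picture's height over the tangent of half this angle, whatever the lens; pixels are square), "cx", "cy" (the principal point, pixels), "R" (3x3) and "t" (3): a world point X has camera coordinates R X + t; the wrist camera has in their place "T_tool_cam" (4x4, takes a point from camera to tool coordinates, whose origin is the TCP and whose axes are the flange's). Camera axes: x right, y down, z forward; pixel columns grow to the right and rows downward; lengths in mm; the calibration is good to about 2 mm. A picture is of the moment at which its call begins: read the wrist's pose just before it. camera_model takes no time and is no camera call.
- hand_in(): hands the job in; it is judged then, once.
The state is a dict: "t": time; "joints": joint angles; "qvel": joint speeds; "effort": joint torques, N m; "tool_pos": TCP position; "eef_rot": TCP orientation; "ft_force": force on the tool from outside, world axes, zero at the start; "torque": the same for the moment, N m; "finger_gap": finger opening in mm; "gripper_force": force on a finger pad.
Only numpy, scipy, OpenCV 4.12 (cv2) and the standard library are available. Lean on these libraries where they do the work, as an engineer would, in place of code of your own. Each camera call takes 0.05 s, during which the arm holds its last target. There are 200 camera calls.

TASK

First lift the big brass weight out of the mouth of the bench clamp and stand it beside the middle-sized brass weight. Next push the carton straight back into the mouth until its back is flat against the rail, then push the handwheel clockwise (seen from above) by its upright knob through one full turn to its stop, so that the jaw clamps the carton, and at last throw the locking lever all the way over, away from the robot. Leave the other things on the counter where they are.

Things in the scene. Friction and masses are not known exactly. Their poses are not given: they have to be found in the camera images.
- clamp: Bench clamp of dark steel, fixed to the counter. Origin: on the counter at the rail's front face, in the middle of the mouth. +x points into the rail, +y to the fixed jaw, +z up. Rail: y -250 to +180 mm, x 0 to 30, 50 high. Gear housing under the wheel: x -100 to +10, y -239 to -151, 76 high. The mouth opens towards -x; the bare counter is its floor.
- mouth (a point): Middle of the mouth between the jaws (same point as the clamp's origin). Fixed jaw: clamp x -55 to 0, face at y +69.5 mm, 45 high. Moving jaw: x -55 to 0, 45 high (60 at the rail); its cork pad stands at y -69.5 mm when the wheel reads 0, so the mouth is then 139 mm wide.
- jaw: Moving jaw, driven by the wheel: slides along the clamp's +y towards the fixed jaw, 6.5 mm per rad, 45 mm at the stop. Its origin is the clamp's origin when the wheel reads 0. Its sprung pad (1.1 N/mm, 12 mm give) pushes the carton along to the fixed jaw and is pressed in about 6 mm (about 7 N) at the stop.
- wheel (a joint): Angle of the handwheel, rad; grows clockwise seen from above; starts at 0 to 0.3, hard stop at 6.95. Steel wheel with vertical axis on the gear housing at the clamp's -y end: rim radius 55 mm, rim 12 mm thick, top at z 108 mm, three spokes. Friction 0.1 N m: takes about 2 N at the knob, 3 N when clamping; stays where it is left.
- hub (a point): Point on the wheel's axis, fixed to the clamp (at x -55, y -195, z 125 mm of the clamp's frame), 17 mm above the rim's top.
- knob (a point): Middle of the wheel's upright dark wooden knob, fixed to the rim 55 mm from the axis and turning with it: 18 mm in diameter, z 110 to 150 mm, this point at z 130. With the wheel at 0 it lies on the clamp's -x side of the axis; clockwise it goes next towards +y.
- lever (a joint): Locking lever on a steel block beside the fixed jaw, at the clamp's +y end, rad: 0 leaning to the clamp's -x side (towards the robot), 1.1 thrown fully over to +x; it stays where it is left (friction about 1 N at its tip).
- lever_tip (a point): Centre of the lever's wooden ball (26 mm diameter) on a 65 mm long, 10 mm thick steel arm that swings in the clamp's x-z plane about an axis along y at clamp x -35, y +145, z 22 mm. The ball goes from 34 mm in front of the pivot to 34 mm behind it, 55 to 65 mm above it.
- carton: Small cream and dark-red card box, lid shut: body 62 mm (x) by 100 mm (y), 54 high; thin card ears at the top of its ends reach out to 125 mm in y and 66 mm height but have no substance. Origin: centre of its underside. +x is its back, which goes against the rail. 0.1 to 0.2 kg. Stands in front of the mouth.
- big_weight: Biggest of three brass weights: round, 42 mm in diameter up to 38 mm height, with a 20 mm knob on top up to 55 mm; about 0.45 kg. Origin: centre of its underside. Stands in the clamp's mouth.
- middle_weight: Middle brass weight, same shape, 34 mm in diameter, 44 mm high, on the counter at the far left of the clamp. Origin: centre of its underside.
- small_weight: Smallest brass weight, 27 mm in diameter, 35 mm high, just behind (+x of) the middle one. Origin: centre of its underside. To be left alone.
- bell: Counter bell, 85 mm in diameter, 58 mm high, at the near right. Origin: centre of its underside. To be left alone.
- cup: Small clay cup, 55 mm in diameter, 53 mm high, at the near left. Origin: centre of its underside. To be left alone.

How it is judged:
By the outcome, as a careful person would: the job done as asked, in the order asked, and still so for the second after the job is handed in, with the robot touching nothing.
It also fails if it takes over 72 s, if anything falls off the work surface, if the arm or the gripper's body presses on something with over 40 N, if the wrist force passes 120 N, or if a joint passes its speed limit or range.

## Working session

There is one attempt and no reset: what is moved stays moved. The work goes in short steps, Python scripts to look and compute and a tool call to move; the robot and the scene stay as the last step left them, time stands still between calls to the robot, and variables do not carry over. Pictures are saved under pics/ and viewed, at most 10 in all, crops included, and the job is handed in when it is done.

Besides the shell and the picture viewer there is one more tool, called after "Emit:" as name(argument=value, ...) on one line, values as JSON. send_rows: Moves the arm, as the interface text tells. Its arguments: {"type":"object","properties":{"grip":{"type":"array","items":{"type":"number"}},"slide":{"type":"array","items":{"type":"array","items":{"type":"number"}}},"turn":{"type":"array","items":{"type":"array","items":{"type":"number"}}},"force":{"type":"number"}},"required":["grip","slide","turn"]}

```bash
mkdir -p pics; cat > h.py <<'E'
import numpy as np, cv2
from station import sense, capture, camera_model, hand_in
def save(n,f):
    im=capture(n); cv2.imwrite('pics/'+f,im[:,:,::-1]); return im
def ray(n,u,v,z,f=None):
    m=camera_model(n); R=np.array(m['R']);t=np.array(m['t']); f=192/np.tan(np.radians(m['vertical_fov']/2))
    d=R.T@np.array([(u-m['cx'])/f,(v-m['cy'])/f,1]); c=-R.T@t
    return c+d*(z-c[2])/d[2]
def proj(n,X):
    m=camera_model(n); f=192/np.tan(np.radians(m['vertical_fov']/2))
    c=np.array(m['R'])@np.array(X,float)+np.array(m['t']); return (m['cx']+f*c[0]/c[2], m['cy']+f*c[1]/c[2])
E
python3 - <<'E'
from h import *
for n in('top','side'):
    im=save(n,n+'0.png'); cv2.imwrite(f'pics/{n}0b.png',cv2.resize(im[:,:,::-1],(800,600),interpolation=cv2.INTER_CUBIC)); print(camera_model(n))
print(sense())
E
```

```text
{'vertical_fov': 44.073668800929624, 'cx': 255.118118563212, 'cy': 196.4215405667943, 'R': array([[-0.00379312, -0.99984261,  0.01733127],
       [-0.99563872,  0.00216047, -0.09326776],
       [ 0.09321564, -0.01760946, -0.99549021]]), 't': array([  48.03773368,  459.035387  , 1322.84457923])}
{'vertical_fov': 53.32521075928033, 'cx': 259.65994199513904, 'cy': 187.3208412817235, 'R': array([[-0.79833087, -0.60198331,  0.0168497 ],
       [-0.24246832,  0.29569063, -0.92400009],
       [ 0.55125033, -0.74174332, -0.38202084]]), 't': array([402.94172047, 197.22673162, 762.46631721])}
{'t': 0.1, 'joints': array([ 1.01212851e+00,  3.59330942e-01,  1.11261647e-02, -3.53395900e-04,
       -1.22414402e+00, -2.88071625e-01]), 'qvel': array([-0.00094366, -0.00208665,  0.00335445,  0.00087888,  0.00094058,
       -0.00068721]), 'effort': array([-1.29830780e-03, -5.84163237e+01,  2.93752956e+01,  7.01556712e+00,
        1.02315343e-02, -4.13874170e-05]), 'tool_pos': array([505.35827196, 446.82354719, 250.68756609]), 'eef_rot': array([ 9.11684714e-01, -4.10889708e-01, -2.69325231e-04,  7.46731745e-04]), 'ft_force': array([-0.0909493 ,  0.36104053,  0.9979069 ]), 'torque': array([-0.01313618, -0.02418536,  0.016783  ]), 'gripper_force': 0.0, 'finger_gap': 87.65007311369504}
```

View pics/top0b.png

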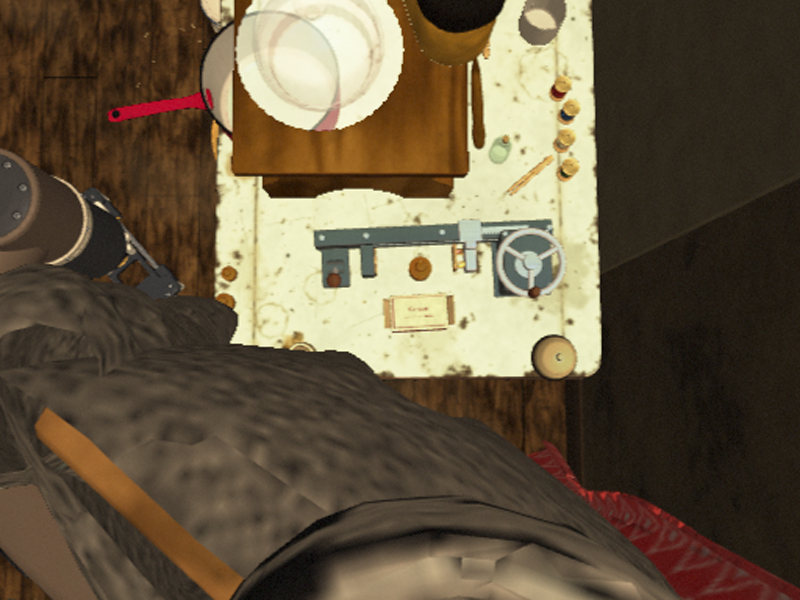

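View pics/side0b.png

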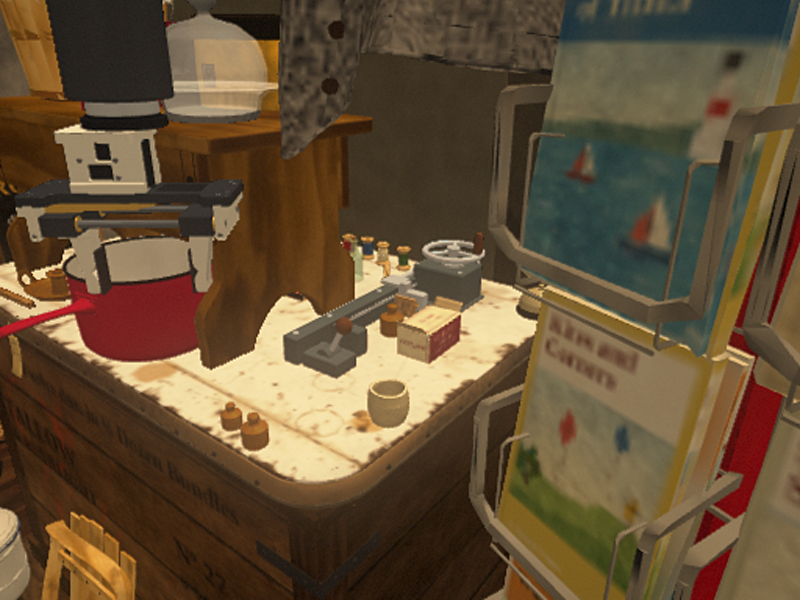

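The top view shows, in zoomed pixels, the big weight at (420,267), carton (419,312), hub (530,262), knob (534,292), lever ball (334,281), middle weight (225,301), small weight (229,273) and bell (553,357). The side view shows the middle weight at (254,432), small weight (231,415) and cup (388,403).

```bash
python3 - <<'E'
from h import *
s=1.5625
for n,u,v,z in [('big',420,266,50),('cartonTop',419,312,54),('cBL',388,295,54),('cBR',452,295,54),('cFL',391,329,54),('cFR',447,328,54),('hub',531,263,108),('knob',534,292,150),('lever',334,281,80),('mid',225,301,42),('small',229,273,33),('bell',553,356,58),('cup',302,346,53),('railL front',316,248,50),('railR back',552,222,50),('railL back',315,231,50),('jawfixR',375,275,45),('jawmov',470,270,45),('shelf',350,180,300),('shelfR',467,176,300)]:
    print(n,ray('top',u/s,v/s,z).round())
print('side')
for n,u,v,z in [('mid base',256,447,0),('small base',231,428,0),('mid top',254,415,44),('small top',231,404,35),('cup base',388,424,0),('big top',392,307,55),('lever ball',344,325,80),('knob',479,237,150),('bell',530,300,30)]:
    print(n,ray('side',u/s,v/s,z).round())
E
```

```text
big [530.   9.  50.]
cartonTop [447.  11.  54.]
cBL [477.  66.  54.]
cBR [477. -48.  54.]
cFL [417.  61.  54.]
cFR [418. -38.  54.]
hub [ 526. -179.  108.]
knob [ 471. -174.  150.]
lever [499. 160.  80.]
mid [468. 356.  42.]
small [520. 352.  33.]
bell [ 368. -224.   58.]
cup [388. 217.  53.]
railL front [562. 194.  50.]
railR back [ 609. -229.   50.]
railL back [593. 196.  50.]
jawfixR [514.  89.  45.]
jawmov [523. -81.  45.]
shelf [619. 122. 300.]
shelfR [625. -49. 300.]
side
mid base [464. 366.  -0.]
small base [520. 359.   0.]
mid top [467. 362.  44.]
small top [520. 356.  35.]
cup base [365. 225.  -0.]
big top [523.  16.  55.]
lever ball [503. 158.  80.]
knob [ 462. -159.  150.]
bell [ 377. -217.   30.]
```

```bash
python3 - <<'E'
from h import *
s=1.5625
def tri(a,b):
    best=None
    for z in range(0,1300,10):
        p=ray('top',a[0]/s,a[1]/s,z); q=proj('side',p); e=np.hypot(q[0]*s-b[0],q[1]*s-b[1])
        if best is None or e<best[0]: best=(e,p.round())
    return best
print('shelf R front',tri((467,176),(372,122)))
print('shelf leg',tri((452,192),(352,285)))
for a in [(235,320),(350,355),(380,370)]:
    for b in [(285,155),(490,68),(370,50)]: print(a,b,tri(a,b))
for z in (300,500,700,900): print(z,[ray('top',u/s,v/s,z).round() for u,v in((235,320),(380,370),(450,495))])
E
```

```text
shelf R front (np.float64(2.359130856452119), array([611., -43., 350.]))
shelf leg (np.float64(2.9458427262225975), array([667., -51.,  40.]))
(235, 320) (285, 155) (np.float64(43.17840421788623), array([411., 275., 350.]))
(235, 320) (490, 68) (np.float64(145.56590006452794), array([402., 251., 470.]))
(235, 320) (370, 50) (np.float64(24.701998871906145), array([402., 251., 470.]))
(350, 355) (285, 155) (np.float64(157.89808894685225), array([364., 120., 320.]))
(350, 355) (490, 68) (np.float64(38.57574697728815), array([360., 114., 450.]))
(350, 355) (370, 50) (np.float64(82.76999298084436), array([360., 114., 450.]))
(380, 370) (285, 155) (np.float64(189.1562190868852), array([343.,  78., 320.]))
(380, 370) (490, 68) (np.float64(9.793294008574305), array([342.,  77., 440.]))
(380, 370) (370, 50) (np.float64(111.91476475822405), array([342.,  77., 450.]))
300 [array([415., 285., 300.]), array([343.,  78., 300.]), array([168., -20., 300.])]
500 [array([400., 245., 500.]), array([341.,  77., 500.]), array([199.,  -3., 500.])]
700 [array([384., 204., 700.]), array([340.,  75., 700.]), array([231.,  14., 700.])]
900 [array([369., 163., 900.]), array([338.,  74., 900.]), array([262.,  31., 900.])]
```

```bash
python3 - <<'E'
from h import *
im=save('wrist','w0.png'); print(camera_model('wrist'))
E
```

```text
{'vertical_fov': 61.27789889865322, 'cx': 254.99621146385851, 'cy': 191.2571152998187, 'T_tool_cam': array([[-4.12232340e-04, -9.60273371e-01, -2.79060715e-01,
         7.47803822e+01],
       [ 9.99999910e-01, -4.22805361e-04, -2.23018606e-05,
        -6.74965468e-01],
       [-9.65724834e-05, -2.79060699e-01,  9.60273460e-01,
        -1.32763496e+02],
       [ 0.00000000e+00,  0.00000000e+00,  0.00000000e+00,
         1.00000000e+00]])}
```

View pics/w0.png

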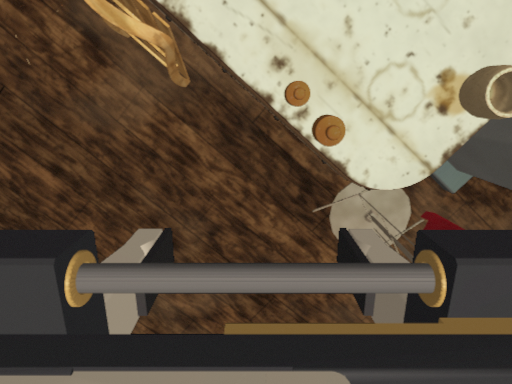

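The wrist view shows the middle weight at (330,130), small weight at (298,93) and cup at (490,90), all consistent with the positions found. I'll move over the mouth.

Emit:
send_rows(grip=[0.0876, 0.0876, 0.0876, 0.0876, 0.0876, 0.0876, 0.0876, 0.0876, 0.0876, 0.0876], slide=[[-0.005, -0.032, 0], [-0.005, -0.032, 0], [-0.005, -0.032, 0], [-0.005, -0.032, 0], [-0.005, -0.032, 0], [-0.005, -0.032, 0], [-0.005, -0.032, 0], [-0.005, -0.032, 0], [-0.005, -0.032, 0], [-0.005, -0.032, 0]], turn=[[0, 0, 0.08], [0, 0, 0.08], [0, 0, 0.08], [0, 0, 0.08], [0, 0, 0.08], [0, 0, 0.08], [0, 0, 0.08], [0, 0, 0.08], [0, 0, 0.08], [0, 0, 0.08]])

```text
t: 0.98
tool_pos: [455.0, 125.5, 251.5]
eef_rot: [1.0, -0.021, -0.0, -0.0]
ft_force: [0.4, -0.7, -0.3]
finger_gap: 87.9
gripper_force: 0.0
```

Emit:
send_rows(grip=[0.0876, 0.0876, 0.0876, 0.0876, 0.0876], slide=[[0, -0.03, 0], [0, -0.03, 0], [0, -0.03, 0], [0, -0.026, 0], [0, 0, 0]], turn=[[0, 0, 0.04], [0, 0, 0.037], [0, 0, 0], [0, 0, 0], [0, 0, 0]])

```text
t: 1.4
tool_pos: [454.8, 7.9, 251.5]
eef_rot: [1.0, 0.014, -0.0, 0.0]
ft_force: [-0.9, 0.3, 0.1]
finger_gap: 87.5
gripper_force: 0.0
```

```bash
cat >> h.py <<'E'
from scipy.spatial.transform import Rotation as Ro
def wpose():
    s=sense(); T=np.eye(4); T[:3,:3]=Ro.from_quat(s['eef_rot']).as_matrix(); T[:3,3]=s['tool_pos']
    return T@np.array(camera_model('wrist')['T_tool_cam'])
def wray(T,u,v,z):
    m=camera_model('wrist'); f=192/np.tan(np.radians(m['vertical_fov']/2))
    d=T[:3,:3]@np.array([(u-m['cx'])/f,(v-m['cy'])/f,1]); c=T[:3,3]
    return c+d*(z-c[2])/d[2]
E
python3 - <<'E'
from h import *
T=wpose(); np.save('T1.npy',T); im=save('wrist','w1.png'); cv2.imwrite('pics/w1b.png',cv2.resize(im[:,:,::-1],(800,600),interpolation=cv2.INTER_CUBIC)); print(sense()['tool_pos'],sense()['joints'])
save('top','t1.png')
E
```

```text
[455.24777853   9.2558163  251.51417975] [ 4.55072878e-01 -1.19475590e-02 -4.47959321e-01 -6.18638669e-05
 -1.13492516e+00  1.14285705e+00]
```

View pics/w1b.png

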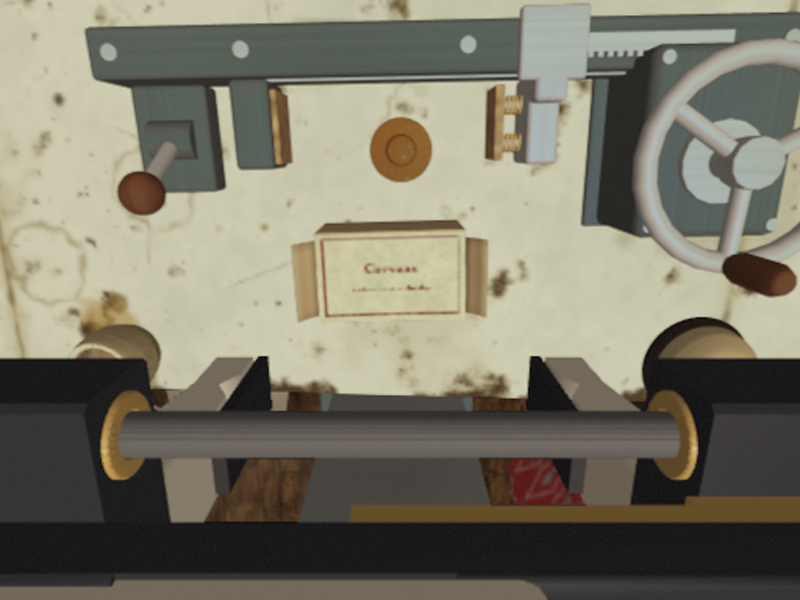

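View pics/t1.png

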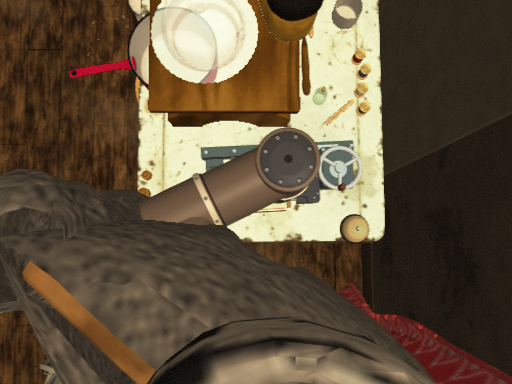

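The wrist view shows, in zoomed pixels, the weight's knob at (401,149), carton top corners at (316,233), (465,233), (322,319) and (466,318), hub (757,163), knob top about (780,278), ball (142,193) and pad faces at x=288 and 487.

```bash
python3 - <<'E'
from h import *
T=np.load('T1.npy');s=1.5625
for n,u,v,z in [('big',401,149,55),('cTLback',316,233,54),('cback R',465,233,54),('cFL',322,319,54),('cFR',466,318,54),('hub',757,163,115),('knobtop',780,278,150),('knobbase',735,265,110),('ball',142,193,80),('fixpad',283,92,45),('fixpad2',285,163,45),('movpad',489,86,45),('movpad2',488,158,45),('railLf',97,80,50),('railRf',520,73,50),('railLb',88,31,50),('railRb',790,14,50),('cup',118,342,53)]:
    print(n,wray(T,u/s,v/s,z).round(1))
E
```

```text
big [531.8   9.2  55. ]
cTLback [477.6  63.3  54. ]
cback R [480.2 -34.2  54. ]
cFL [418.3  60.3  54. ]
cFR [421.8 -38.6  54. ]
hub [ 529.6 -173.4  115. ]
knobtop [ 477.4 -172.3  150. ]
knobbase [ 475.1 -177.   110. ]
ball [502.6 161.3  80. ]
fixpad [563.9  83.7  45. ]
fixpad2 [521.1  83.9  45. ]
movpad [570.8 -44.4  45. ]
movpad2 [527.8 -47.1  45. ]
railLf [567.1 195.8  50. ]
railRf [578.1 -61.9  50. ]
railLb [594.  197.4  50. ]
railRb [ 614.5 -218.3   50. ]
cup [397.2 203.1  53. ]
```

Emit:
send_rows(grip=[0.056, 0.056, 0.056, 0.056, 0.056, 0.056], slide=[[0.019, 0, -0.032], [0.019, 0, -0.032], [0.019, 0, -0.032], [0.019, 0, -0.032], [0, 0, 0], [0, 0, 0]], turn=[[0, 0, 0.007], [0, 0, 0], [0, 0, 0], [0, 0, 0], [0, 0, 0], [0, 0, 0]])

```text
t: 2.0
tool_pos: [531.0, 11.5, 120.8]
eef_rot: [1.0, 0.019, -0.003, 0.001]
ft_force: [-0.9, 0.5, 0.7]
finger_gap: 57.4
gripper_force: 0.0
```

Emit:
send_rows(grip=[0.056, 0.056, 0.056, 0.056, 0.056], slide=[[0, -0.001, -0.03], [0, 0, -0.025], [0, 0, -0.02], [0, 0, -0.011], [0, 0, 0]], turn=[[0, 0, 0], [0, 0, 0], [0, 0, 0], [0, 0, 0], [0, 0, 0]])

```text
t: 2.42
tool_pos: [530.7, 10.6, 37.1]
eef_rot: [1.0, 0.019, -0.001, 0.0]
ft_force: [-0.1, 0.2, 1.2]
finger_gap: 55.8
gripper_force: 0.0
```

Emit:
send_rows(grip=[0.036, 0.036, 0.036, 0.036, 0.036, 0.036], slide=[[0, 0, 0], [0, 0, 0], [0, 0, 0], [0, 0, 0], [0, 0, 0], [0, 0, 0]], turn=[[0, 0, 0], [0, 0, 0], [0, 0, 0], [0, 0, 0], [0, 0, 0], [0, 0, 0]], force=25)

```text
t: 2.92
tool_pos: [532.7, 10.4, 39.4]
eef_rot: [1.0, 0.019, 0.001, -0.0]
ft_force: [-1.8, -0.1, 8.5]
finger_gap: 39.4
gripper_force: 25.0
```

Emit:
send_rows(grip=[0.056, 0.056, 0.056, 0.056, 0.056, 0.036, 0.036, 0.036, 0.036, 0.036], slide=[[0, 0, 0], [0, 0, 0], [0, 0, -0.008], [0, 0, 0], [0, 0, 0], [0, 0, 0], [0, 0, 0], [0, 0, 0], [0, 0, 0], [0, 0, 0]], turn=[[0, 0, 0], [0, 0, 0], [0, 0, 0], [0, 0, 0], [0, 0, 0], [0, 0, 0], [0, 0, 0], [0, 0, 0], [0, 0, 0], [0, 0, 0]])

```text
t: 3.75
tool_pos: [531.7, 10.0, 29.6]
eef_rot: [1.0, 0.019, 0.0, 0.0]
ft_force: [-0.2, -1.4, -0.8]
finger_gap: 40.1
gripper_force: 24.6
```

```bash
python3 - <<'E'
from h import *
im=save('wrist','w2.png'); s=sense(); print(s['tool_pos'],s['ft_force'],s['finger_gap'])
im=save('side','s2.png'); c=im[140:260,170:330]; cv2.imwrite('pics/s2c.png',cv2.resize(c[:,:,::-1],(800,600),interpolation=cv2.INTER_CUBIC))
E
```

```text
[531.75953181  10.04644743  29.5792966 ] [-0.17009928 -0.57937189 -0.78027103] 40.146632841445246
```

View pics/s2c.png

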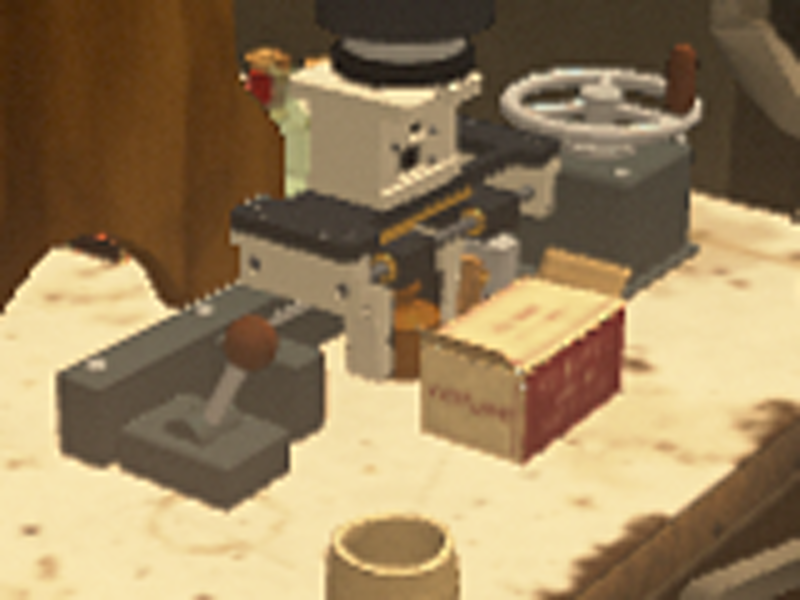

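The side view shows the fingers around the weight between the jaws, well clear. The carton is undisturbed. Lifting and carrying.

Emit:
send_rows(grip=[0.036, 0.036, 0.036, 0.036, 0.036, 0.036, 0.036, 0.036, 0.036, 0.036], slide=[[0, 0, 0.02], [0, 0, 0.03], [0, 0, 0.03], [0, 0, 0.03], [0, 0, 0.02], [-0.004, 0.021, 0], [-0.004, 0.021, 0], [-0.004, 0.021, 0], [-0.004, 0.021, 0], [-0.004, 0.021, 0]], turn=[[0, 0, 0], [0, 0, 0], [0, 0, 0], [0, 0, 0], [0, 0, 0], [0, 0, -0.11], [0, 0, -0.11], [0, 0, -0.11], [0, 0, -0.11], [0, 0, -0.11]], force=30)

```text
t: 4.68
tool_pos: [510.6, 115.7, 159.0]
eef_rot: [0.967, -0.257, -0.001, 0.0]
ft_force: [0.7, -0.7, -4.3]
finger_gap: 39.8
gripper_force: 29.4
```

Emit:
send_rows(grip=[0.036, 0.036, 0.036, 0.036, 0.036, 0.036, 0.036, 0.036, 0.036, 0.036], slide=[[-0.005, 0.022, 0], [-0.005, 0.022, 0], [-0.005, 0.022, 0], [-0.005, 0.022, 0], [-0.005, 0.022, 0], [-0.005, 0.022, 0], [-0.005, 0.022, 0], [-0.005, 0.022, 0], [-0.005, 0.022, 0], [0, 0, 0]], turn=[[0, 0, -0.117], [0, 0, -0.117], [0, 0, -0.117], [0, 0, -0.117], [0, 0, -0.117], [0, 0, -0.117], [0, 0, -0.117], [0, 0, -0.117], [0, 0, -0.117], [0, 0, 0]])

```text
t: 5.52
tool_pos: [465.8, 316.1, 158.9]
eef_rot: [-0.707, 0.708, 0.0, 0.0]
ft_force: [1.4, 0.1, -3.1]
finger_gap: 40.2
gripper_force: 29.5
```

```bash
python3 - <<'E'
from h import *
s=sense(); print(s['tool_pos'],s['joints'],2*np.arctan2(s['eef_rot'][1],s['eef_rot'][0]),s['ft_force'],s['finger_gap'])
E
```

```text
[465.84197383 316.11363054 158.90216585] [ 9.43501105e-01  2.55000465e-01 -3.63758078e-01 -6.64245975e-04
 -9.51938294e-01 -9.44255220e-01] 4.711249558956683 [ 1.35026393  0.06970141 -3.07091892] 40.20100522342224
```

Emit:
send_rows(grip=[0.036, 0.036, 0.036, 0.036, 0.036, 0.036, 0.036, 0.036], slide=[[0, -0.005, -0.03], [0, 0, -0.03], [0, 0, -0.03], [0, 0, -0.02], [0, 0, -0.012], [0, 0, -0.006], [0, 0, 0], [0, 0, 0]], turn=[[0, 0, 0], [0, 0, 0], [0, 0, 0], [0, 0, 0], [0, 0, 0], [0, 0, 0], [0, 0, 0], [0, 0, 0]])

```text
t: 6.18
tool_pos: [466.7, 307.9, 31.5]
eef_rot: [0.709, -0.705, 0.0, 0.0]
ft_force: [0.1, -0.7, -4.0]
finger_gap: 39.8
gripper_force: 29.6
```

Emit:
send_rows(grip=[0.036, 0.036, 0.056, 0.056, 0.056, 0.056], slide=[[0, 0, -0.0015], [0, 0, 0], [0, 0, 0], [0, 0, 0], [0, 0, 0], [0, 0, 0]], turn=[[0, 0, 0], [0, 0, 0], [0, 0, 0], [0, 0, 0], [0, 0, 0], [0, 0, 0]])

```text
t: 6.68
tool_pos: [467.0, 308.5, 30.6]
eef_rot: [0.709, -0.705, -0.0, -0.001]
ft_force: [0.1, 0.3, 0.4]
finger_gap: 54.7
gripper_force: 0.0
```

Emit:
send_rows(grip=[0.056, 0.056, 0.056, 0.056, 0.02, 0.0], slide=[[0, 0, 0.02], [0, 0, 0.035], [0, 0, 0.035], [0, 0, 0.035], [-0.01, -0.03, 0], [-0.01, -0.03, 0]], turn=[[0, 0, 0], [0, 0, 0], [0, 0, 0], [0, 0, 0], [0, 0, 0.08], [0, 0, 0.1]])

```text
t: 7.18
tool_pos: [447.8, 249.5, 157.5]
eef_rot: [0.771, -0.637, 0.0, -0.003]
ft_force: [0.1, -0.5, -2.2]
finger_gap: 47.6
gripper_force: 0.0
```

```bash
python3 - <<'E'
from h import *
im=save('side','s3.png'); cv2.imwrite('pics/s3c.png',cv2.resize(im[90:330,110:430][:,:,::-1],(800,600),interpolation=cv2.INTER_CUBIC))
s=sense();print(s['t'],s['tool_pos'])
E
```

```text
7.2333 [443.81526785 243.15886924 155.92358378]
```

View pics/s3c.png

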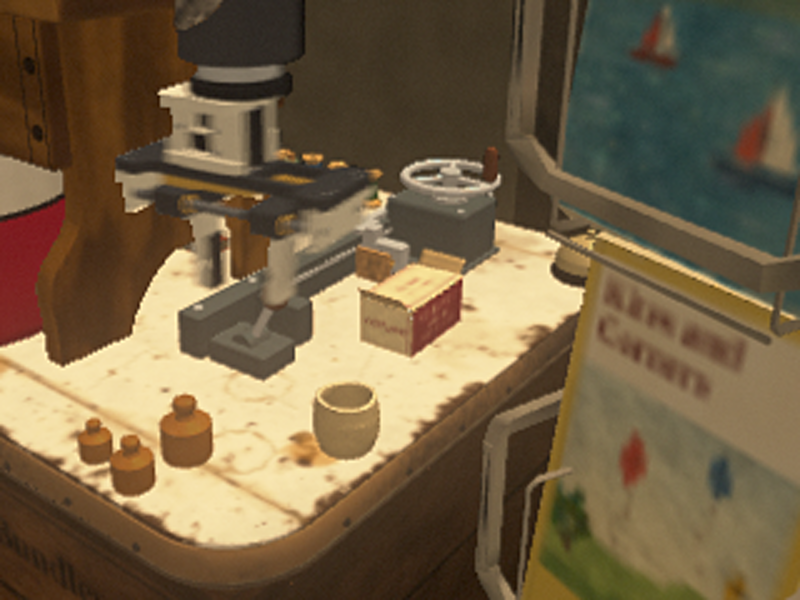

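The big weight stands upright beside the middle one, with the small one behind, and the carton and clamp are unchanged. Next I go in front of the carton.

Emit:
send_rows(grip=[0.05, 0.05, 0.05, 0.05, 0.05, 0.05, 0.05, 0.05, 0.05, 0.05], slide=[[-0.002, -0.02, 0], [-0.002, -0.02, 0], [-0.002, -0.02, 0], [-0.002, -0.02, 0], [-0.002, -0.02, 0], [-0.002, -0.02, 0], [-0.003, -0.02, 0], [-0.003, -0.02, 0], [-0.003, -0.02, 0], [-0.003, -0.02, 0]], turn=[[0, 0, 0.118], [0, 0, 0.118], [0, 0, 0.118], [0, 0, 0.118], [0, 0, 0.118], [0, 0, 0.118], [0, 0, 0.118], [0, 0, 0.118], [0, 0, 0.118], [0, 0, 0.118]])

```text
t: 8.07
tool_pos: [422.5, 47.2, 155.4]
eef_rot: [0.995, -0.1, 0.0, -0.0]
ft_force: [-1.0, -0.7, 0.0]
finger_gap: 49.9
gripper_force: 0.0
```

Emit:
send_rows(grip=[0.05, 0.05, 0.05, 0.05, 0.05], slide=[[-0.007, -0.02, 0], [-0.007, -0.013, 0], [0, 0, 0], [0, 0, 0], [0, 0, 0]], turn=[[0, 0, 0.118], [0, 0, 0.118], [0, 0, 0], [0, 0, 0], [0, 0, 0]])

```text
t: 8.48
tool_pos: [409.2, 15.4, 155.4]
eef_rot: [1.0, 0.014, 0.001, -0.0]
ft_force: [0.2, 0.3, -0.1]
finger_gap: 49.8
gripper_force: 0.0
```

```bash
cat > st.py <<'E'
from h import *
s=sense(); c,sn=np.cos(.042),np.sin(.042); d=s['tool_pos'][:2]-[574,19]
print(s['t'],s['tool_pos'].round(1),'a',round(((2*np.arctan2(s['eef_rot'][1],s['eef_rot'][0])+np.pi)%(2*np.pi))-np.pi,3),'F',s['ft_force'].round(1),'clamp',(d@[c,sn]).round(1),(d@[-sn,c]).round(1),'gap',round(s['finger_gap'],1),'j',s['joints'].round(2))
E
python3 st.py
```

```text
8.4833 [409.2  15.4 155.4] a 0.027 F [ 0.2  0.3 -0.1] clamp -164.8 3.3 gap 49.8 j [ 0.53  0.   -0.68  0.   -0.89  1.07]
```

Emit:
send_rows(grip=[0.05, 0.05, 0.05, 0.05, 0.05, 0.05, 0.05], slide=[[-0.008, -0.0045, -0.02], [0, 0, -0.03], [0, 0, -0.03], [0, 0, -0.025], [0, 0, -0.01], [0, 0, 0], [0, 0, 0]], turn=[[0, 0, 0.015], [0, 0, 0], [0, 0, 0], [0, 0, 0], [0, 0, 0], [0, 0, 0], [0, 0, 0]])

```text
t: 9.07
tool_pos: [400.9, 11.0, 39.8]
eef_rot: [1.0, 0.023, -0.001, 0.001]
ft_force: [0.4, -0.2, 0.4]
finger_gap: 50.0
gripper_force: 0.0
```

```bash
python3 st.py
```

```text
9.0667 [400.9  11.   39.8] a 0.045 F [ 0.4 -0.2  0.4] clamp -173.3 -0.7 gap 50.0 j [ 0.53  0.19 -0.84  0.   -0.54  1.09]
```

Emit:
send_rows(grip=[0.05, 0.05, 0.05, 0.05, 0.05, 0.05, 0.05, 0.05, 0.05, 0.05], slide=[[0.009, 0.0004, 0], [0.009, 0.0004, 0], [0.009, 0.0004, 0], [0.009, 0.0004, 0], [0.009, 0.0004, 0], [0.009, 0.0004, 0], [0.009, 0.0004, 0], [0.009, 0.0004, 0], [0.009, 0.0004, 0], [0, 0, 0]], turn=[[0, 0, 0], [0, 0, 0], [0, 0, 0], [0, 0, 0], [0, 0, 0], [0, 0, 0], [0, 0, 0], [0, 0, 0], [0, 0, 0], [0, 0, 0]])

```text
t: 9.9
tool_pos: [484.0, 14.6, 40.1]
eef_rot: [1.0, 0.023, 0.001, -0.0]
ft_force: [0.9, 0.5, 0.1]
finger_gap: 49.9
gripper_force: 0.0
```

Emit:
send_rows(grip=[0.05, 0.05, 0.05, 0.05], slide=[[0.004, 0.0002, 0], [0.003, 0.0001, 0], [0.003, 0.0001, 0], [0, 0, 0]], turn=[[0, 0, 0], [0, 0, 0], [0, 0, 0], [0, 0, 0]])

```text
t: 10.23
tool_pos: [492.1, 14.7, 40.1]
eef_rot: [1.0, 0.023, 0.0, -0.0]
ft_force: [-0.4, 1.4, 0.4]
finger_gap: 50.5
gripper_force: 0.0
```

Emit:
send_rows(grip=[0.05, 0.05, 0.05, 0.05], slide=[[0.003, 0.0001, 0], [0.003, 0.0001, 0], [0.002, 0.0001, 0], [0, 0, 0]], turn=[[0, 0, 0], [0, 0, 0], [0, 0, 0], [0, 0, 0]])

```text
t: 10.57
tool_pos: [500.2, 15.0, 40.1]
eef_rot: [1.0, 0.023, 0.0, -0.0]
ft_force: [0.4, 0.5, 1.2]
finger_gap: 49.7
gripper_force: 0.0
```

```bash
python3 st.py; python3 - <<'E'
from h import *
T=wpose(); np.save('T4.npy',T)
a=save('wrist','w4.png'); b=save('side','s4.png')
w=cv2.resize(a,(800,600)); c=cv2.resize(b[150:270,170:330],(400,300),interpolation=cv2.INTER_CUBIC)
w=cv2.resize(a,(400,300)); cv2.imwrite('pics/m4.png',np.hstack([w,c])[:,:,::-1])
E
```

```text
10.5667 [500.2  15.   40.1] a 0.045 F [0.4 0.5 1.2] clamp -73.9 -0.9 gap 49.7 j [ 0.42  0.32 -0.62  0.   -0.62  1.19]
```

View pics/m4.png

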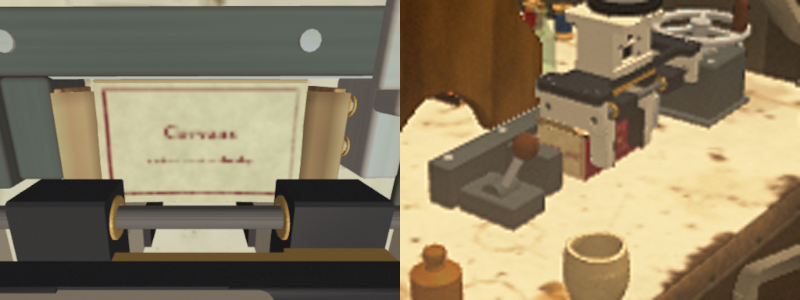

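The carton sits squarely in the mouth, with a few mm left to the rail. I push on until force builds up.

Emit:
send_rows(grip=[0.05, 0.05, 0.05, 0.05], slide=[[0.0015, 0.0001, 0], [0.001, 0, 0], [0, 0, 0], [0, 0, 0]], turn=[[0, 0, 0], [0, 0, 0], [0, 0, 0], [0, 0, 0]])

```text
t: 11.0
tool_pos: [501.6, 14.8, 39.9]
eef_rot: [1.0, 0.023, -0.0, 0.0]
ft_force: [-3.2, -1.1, 1.4]
finger_gap: 49.9
gripper_force: 1.4
```

Emit:
send_rows(grip=[0.05, 0.05, 0.05, 0.05], slide=[[0.0015, 0.0001, 0], [0.001, 0, 0], [0, 0, 0], [0, 0, 0]], turn=[[0, 0, 0], [0, 0, 0], [0, 0, 0], [0, 0, 0]])

```text
t: 11.33
tool_pos: [501.7, 14.4, 39.5]
eef_rot: [1.0, 0.022, -0.003, 0.001]
ft_force: [-12.0, 2.6, 5.9]
finger_gap: 50.0
gripper_force: 5.5
```

Force built up to 12 N with no further travel, so the carton is against the rail. I retreat and go to the knob.

Emit:
send_rows(grip=[0.05, 0.05, 0.05, 0.05, 0.05, 0.05, 0.05, 0.05, 0.05, 0.05], slide=[[-0.008, 0, 0], [-0.013, -0.0005, 0], [-0.013, -0.0005, 0], [0, 0, 0.03], [0, 0, 0.035], [0, 0, 0.035], [0, 0, 0.035], [0, -0.03, 0.02], [0, -0.03, 0], [0, -0.03, 0]], turn=[[0, 0, 0], [0, 0, 0], [0, 0, 0], [0, 0, 0], [0, 0, 0], [0, 0, 0], [0, 0, 0], [0, 0, -0.05], [0, 0, -0.05], [0, 0, 0]])

```text
t: 12.17
tool_pos: [472.1, -76.2, 197.4]
eef_rot: [1.0, -0.028, 0.003, -0.001]
ft_force: [0.5, -1.0, -1.0]
finger_gap: 49.7
gripper_force: 0.0
```

Emit:
send_rows(grip=[0.05, 0.05, 0.05, 0.05, 0.05, 0.05], slide=[[0, -0.03, 0], [0, -0.03, 0], [0, -0.03, 0], [0, 0, 0], [0, 0, 0], [0, 0, 0]], turn=[[0, 0, 0], [0, 0, 0], [0, 0, 0], [0, 0, 0], [0, 0, 0], [0, 0, 0]])

```text
t: 12.67
tool_pos: [470.8, -166.0, 195.1]
eef_rot: [1.0, -0.028, 0.0, -0.0]
ft_force: [-0.4, 0.3, -0.4]
finger_gap: 50.0
gripper_force: 0.0
```

```bash
python3 st.py
```

```text
12.6667 [ 470.8 -166.   195.1] a -0.056 F [-0.4  0.3 -0.4] clamp -110.9 -180.5 gap 50.0 j [ 0.06  0.12 -0.45  0.   -1.    1.46]
```

Emit:
send_rows(grip=[0.05, 0.05, 0.05, 0.05, 0.05], slide=[[0.003, -0.009, 0], [0, 0, -0.02], [0, 0, -0.02], [0, 0, -0.013], [0, 0, 0]], turn=[[0, 0, 0], [0, 0, 0], [0, 0, 0], [0, 0, 0], [0, 0, 0]])

```text
t: 13.08
tool_pos: [472.4, -174.1, 139.6]
eef_rot: [1.0, -0.027, -0.002, -0.0]
ft_force: [-1.4, -0.2, -0.2]
finger_gap: 50.1
gripper_force: 0.0
```

Emit:
send_rows(grip=[0.012, 0.012, 0.012, 0.012, 0.012, 0.012, 0.012], slide=[[0, 0, 0], [0, 0, 0], [0, 0, 0], [0, 0, 0], [0, 0, 0], [0, 0, 0], [0, 0, 0]], turn=[[0, 0, 0], [0, 0, 0], [0, 0, 0], [0, 0, 0], [0, 0, 0], [0, 0, 0], [0, 0, 0]], force=10)

```text
t: 13.67
tool_pos: [473.9, -175.0, 142.7]
eef_rot: [1.0, -0.027, 0.0, 0.0]
ft_force: [-1.8, -0.3, 4.3]
finger_gap: 17.7
gripper_force: 10.0
```

```bash
python3 st.py
```

```text
13.6667 [ 473.9 -175.   142.7] a -0.055 F [-1.8 -0.3  4.3] clamp -108.2 -189.7 gap 17.7 j [ 0.04  0.18 -0.51  0.   -0.88  1.48]
```

```bash
python3 - <<'E'
import numpy as np
t=.04+.1*np.arange(72); P=.055*np.c_[-np.cos(t),np.sin(t)]
d=np.diff(P,axis=0).round(4)
for i in range(0,71,10): print(i,(P[min(i+10,71)]*1000+[527.5,-177]).round(1),d[i:i+10].tolist())
E
```

```text
0 [ 499.7 -129.6] [[0.0005, 0.0055], [0.001, 0.0054], [0.0016, 0.0053], [0.0021, 0.0051], [0.0026, 0.0049], [0.0031, 0.0046], [0.0035, 0.0042], [0.0039, 0.0039], [0.0043, 0.0035], [0.0046, 0.003]]
10 [ 552.4 -127.9] [[0.0049, 0.0025], [0.0051, 0.002], [0.0053, 0.0015], [0.0054, 0.001], [0.0055, 0.0004], [0.0055, -0.0001], [0.0055, -0.0007], [0.0054, -0.0012], [0.0052, -0.0017], [0.005, -0.0022]]
20 [ 582.2 -171.4] [[0.0048, -0.0027], [0.0045, -0.0032], [0.0041, -0.0036], [0.0038, -0.004], [0.0033, -0.0044], [0.0029, -0.0047], [0.0024, -0.0049], [0.0019, -0.0052], [0.0014, -0.0053], [0.0008, -0.0054]]
30 [ 561.8 -220. ] [[0.0003, -0.0055], [-0.0003, -0.0055], [-0.0008, -0.0054], [-0.0014, -0.0053], [-0.0019, -0.0052], [-0.0024, -0.005], [-0.0029, -0.0047], [-0.0033, -0.0044], [-0.0037, -0.004], [-0.0041, -0.0036]]
40 [ 509.8 -229.1] [[-0.0045, -0.0032], [-0.0048, -0.0027], [-0.005, -0.0023], [-0.0052, -0.0017], [-0.0054, -0.0012], [-0.0055, -0.0007], [-0.0055, -0.0001], [-0.0055, 0.0004], [-0.0054, 0.001], [-0.0053, 0.0015]]
50 [ 474.1 -190.2] [[-0.0051, 0.002], [-0.0049, 0.0025], [-0.0046, 0.003], [-0.0043, 0.0034], [-0.0039, 0.0039], [-0.0035, 0.0042], [-0.0031, 0.0046], [-0.0026, 0.0048], [-0.0021, 0.0051], [-0.0016, 0.0053]]
60 [ 487.5 -139.2] [[-0.0011, 0.0054], [-0.0005, 0.0055], [0.0, 0.0055], [0.0006, 0.0055], [0.0011, 0.0054], [0.0017, 0.0052], [0.0022, 0.005], [0.0027, 0.0048], [0.0031, 0.0045], [0.0036, 0.0042]]
70 [ 491.5 -135.4] [[0.004, 0.0038]]
```

Emit:
send_rows(grip=[0.012, 0.012, 0.012, 0.012, 0.012, 0.012, 0.012, 0.012, 0.012, 0.012], slide=[[0.0005, 0.0055, 0], [0.001, 0.0054, 0], [0.0016, 0.0053, 0], [0.0021, 0.0051, 0], [0.0026, 0.0049, 0], [0.0031, 0.0046, 0], [0.0035, 0.0042, 0], [0.0039, 0.0039, 0], [0.0043, 0.0035, 0], [0.0046, 0.003, 0]], turn=[[0, 0, -0.1], [0, 0, -0.1], [0, 0, -0.1], [0, 0, -0.1], [0, 0, -0.1], [0, 0, -0.1], [0, 0, -0.1], [0, 0, -0.1], [0, 0, -0.1], [0, 0, -0.1]])

```text
t: 14.5
tool_pos: [501.6, -129.5, 142.7]
eef_rot: [0.863, -0.505, 0.001, -0.0]
ft_force: [0.3, -2.5, 2.6]
finger_gap: 17.3
gripper_force: 10.0
```

```bash
python3 st.py
```

```text
14.5 [ 501.6 -129.5  142.7] a -1.059 F [ 0.3 -2.5  2.6] clamp -78.6 -145.4 gap 17.3 j [ 0.13  0.2  -0.48  0.   -0.89  0.38]
```

Tracking well. Continuing.

Emit:
send_rows(grip=[0.012, 0.012, 0.012, 0.012, 0.012, 0.012, 0.012, 0.012, 0.012, 0.012], slide=[[0.0049, 0.0025, 0], [0.0051, 0.002, 0], [0.0053, 0.0015, 0], [0.0054, 0.001, 0], [0.0055, 0.0004, 0], [0.0055, -0.0001, 0], [0.0055, -0.0007, 0], [0.0054, -0.0012, 0], [0.0052, -0.0017, 0], [0.005, -0.0022, 0]], turn=[[0, 0, -0.1], [0, 0, -0.1], [0, 0, -0.1], [0, 0, -0.1], [0, 0, -0.1], [0, 0, -0.1], [0, 0, -0.1], [0, 0, -0.1], [0, 0, -0.1], [0, 0, -0.1]])

```text
t: 15.33
tool_pos: [554.8, -127.8, 142.7]
eef_rot: [-0.515, 0.857, -0.0, 0.001]
ft_force: [-0.1, 0.7, 4.1]
finger_gap: 17.8
gripper_force: 10.0
```

Emit:
send_rows(grip=[0.012, 0.012, 0.012, 0.012, 0.012, 0.012, 0.012, 0.012, 0.012, 0.012], slide=[[0.0048, -0.0027, 0], [0.0045, -0.0032, 0], [0.0041, -0.0036, 0], [0.0038, -0.004, 0], [0.0033, -0.0044, 0], [0.0029, -0.0047, 0], [0.0024, -0.0049, 0], [0.0019, -0.0052, 0], [0.0014, -0.0053, 0], [0.0008, -0.0054, 0]], turn=[[0, 0, -0.1], [0, 0, -0.1], [0, 0, -0.1], [0, 0, -0.1], [0, 0, -0.1], [0, 0, -0.1], [0, 0, -0.1], [0, 0, -0.1], [0, 0, -0.1], [0, 0, -0.1]])

```text
t: 16.17
tool_pos: [585.3, -171.5, 142.8]
eef_rot: [-0.041, 0.999, -0.0, 0.002]
ft_force: [2.6, 0.9, 2.2]
finger_gap: 17.9
gripper_force: 10.0
```

```bash
python3 st.py
```

```text
16.1667 [ 585.3 -171.5  142.8] a -3.059 F [2.6 0.9 2.2] clamp 3.3 -190.8 gap 17.9 j [ 0.04  0.34 -0.28  0.   -0.95 -1.52]
```

Emit:
send_rows(grip=[0.012, 0.012, 0.012, 0.012, 0.012, 0.012, 0.012, 0.012, 0.012, 0.012], slide=[[0.0003, -0.0055, 0], [-0.0003, -0.0055, 0], [-0.0008, -0.0054, 0], [-0.0014, -0.0053, 0], [-0.0019, -0.0052, 0], [-0.0024, -0.005, 0], [-0.0029, -0.0047, 0], [-0.0033, -0.0044, 0], [-0.0037, -0.004, 0], [-0.0041, -0.0036, 0]], turn=[[0, 0, -0.1], [0, 0, -0.1], [0, 0, -0.1], [0, 0, -0.1], [0, 0, -0.1], [0, 0, -0.1], [0, 0, -0.1], [0, 0, -0.1], [0, 0, -0.1], [0, 0, -0.1]])

```text
t: 17.0
tool_pos: [565.3, -221.0, 142.8]
eef_rot: [0.443, 0.897, 0.0, 0.002]
ft_force: [5.3, -5.2, -1.5]
finger_gap: 17.4
gripper_force: 10.0
```

Emit:
send_rows(grip=[0.05, 0.05, 0.05, 0.05, 0.05, 0.05, 0.05, 0.05, 0.05, 0.05], slide=[[0, 0, 0], [0, 0, 0], [0, 0, 0], [0, 0, 0.02], [0, 0, 0.015], [0, 0, 0], [0, 0, 0], [0, 0, 0], [0, 0, 0], [0, 0, 0]], turn=[[0, 0, 0], [0, 0, 0], [0, 0, 0], [0, 0, 0], [0, 0, 0.1], [0, 0, 0.12], [0, 0, 0.12], [0, 0, 0.12], [0, 0, 0.12], [0, 0, 0.12]])

```text
t: 17.83
tool_pos: [563.0, -219.6, 176.9]
eef_rot: [0.102, 0.995, 0.0, -0.0]
ft_force: [-0.2, -0.0, 1.1]
finger_gap: 50.1
gripper_force: 0.0
```

```bash
python3 st.py
```

```text
17.8333 [ 563.  -219.6  176.9] a 2.936 F [-0.2 -0.   1.1] clamp -21.0 -238.0 gap 50.1 j [-0.05  0.3  -0.25 -0.   -1.02 -1.73]
```

Emit:
send_rows(grip=[0.05, 0.05, 0.05, 0.05, 0.05, 0.05, 0.05, 0.05, 0.05, 0.05], slide=[[0, 0, 0], [0, 0, 0], [0, 0, 0], [0, 0, 0], [0, 0, 0], [0, 0, 0], [0, 0, 0], [0, 0, 0], [0, 0, 0], [0, 0, 0]], turn=[[0, 0, 0.121], [0, 0, 0.121], [0, 0, 0.121], [0, 0, 0.121], [0, 0, 0.121], [0, 0, 0.121], [0, 0, 0.121], [0, 0, 0.121], [0, 0, 0.121], [0, 0, 0.121]])

```text
t: 18.67
tool_pos: [563.0, -219.6, 176.8]
eef_rot: [-0.482, 0.876, 0.0, -0.0]
ft_force: [0.1, 0.1, 0.4]
finger_gap: 50.1
gripper_force: 0.0
```

Emit:
send_rows(grip=[0.05, 0.05, 0.05, 0.05, 0.05, 0.05, 0.05, 0.05, 0.05, 0.05], slide=[[0.002, -0.001, 0], [0, 0, 0], [0, 0, 0], [0, 0, 0], [0, 0, 0], [0, 0, 0], [0, 0, 0], [0, 0, 0], [0, 0, 0], [0, 0, 0]], turn=[[0, 0, 0.121], [0, 0, 0.121], [0, 0, 0.121], [0, 0, 0.121], [0, 0, 0.121], [0, 0, 0.121], [0, 0, 0.121], [0, 0, 0.121], [0, 0, 0.121], [0, 0, 0.121]])

```text
t: 19.5
tool_pos: [565.0, -220.6, 176.9]
eef_rot: [0.895, -0.447, -0.0, 0.0]
ft_force: [-0.4, -1.0, 0.5]
finger_gap: 50.1
gripper_force: 0.0
```

Emit:
send_rows(grip=[0.05, 0.05, 0.05, 0.012, 0.012, 0.012, 0.012, 0.012, 0.012, 0.012], slide=[[0, 0, -0.02], [0, 0, -0.015], [0, 0, 0], [0, 0, 0], [0, 0, 0], [0, 0, 0], [0, 0, 0], [0, 0, 0], [0, 0, 0], [0, 0, 0]], turn=[[0, 0, 0], [0, 0, 0], [0, 0, 0], [0, 0, 0], [0, 0, 0], [0, 0, 0], [0, 0, 0], [0, 0, 0], [0, 0, 0], [0, 0, 0]])

```text
t: 20.33
tool_pos: [565.2, -221.2, 142.6]
eef_rot: [0.893, -0.45, 0.0, -0.0]
ft_force: [-0.7, -0.5, 3.3]
finger_gap: 17.7
gripper_force: 10.0
```

```bash
python3 st.py
```

```text
20.3333 [ 565.2 -221.2  142.6] a -0.935 F [-0.7 -0.5  3.3] clamp -18.8 -239.6 gap 17.7 j [-0.05  0.34 -0.29  0.   -0.95  0.69]
```

Emit:
send_rows(grip=[0.012, 0.012, 0.012, 0.012, 0.012, 0.012, 0.012, 0.012, 0.012, 0.012], slide=[[-0.0045, -0.0032, 0], [-0.0048, -0.0027, 0], [-0.005, -0.0023, 0], [-0.0052, -0.0017, 0], [-0.0054, -0.0012, 0], [-0.0055, -0.0007, 0], [-0.0055, -0.0001, 0], [-0.0055, 0.0004, 0], [-0.0054, 0.001, 0], [-0.0053, 0.0015, 0]], turn=[[0, 0, -0.1], [0, 0, -0.1], [0, 0, -0.1], [0, 0, -0.1], [0, 0, -0.1], [0, 0, -0.1], [0, 0, -0.1], [0, 0, -0.1], [0, 0, -0.1], [0, 0, -0.1]])

```text
t: 21.17
tool_pos: [513.0, -231.1, 142.7]
eef_rot: [-0.565, 0.825, -0.001, -0.0]
ft_force: [-0.3, -5.0, 1.0]
finger_gap: 17.3
gripper_force: 10.0
```

Emit:
send_rows(grip=[0.012, 0.012, 0.012, 0.012, 0.012, 0.012, 0.012, 0.012, 0.012, 0.012], slide=[[-0.0051, 0.002, 0], [-0.0049, 0.0025, 0], [-0.0046, 0.003, 0], [-0.0043, 0.0034, 0], [-0.0039, 0.0039, 0], [-0.0035, 0.0042, 0], [-0.0031, 0.0046, 0], [-0.0026, 0.0048, 0], [-0.0021, 0.0051, 0], [-0.0016, 0.0053, 0]], turn=[[0, 0, -0.1], [0, 0, -0.1], [0, 0, -0.1], [0, 0, -0.1], [0, 0, -0.1], [0, 0, -0.1], [0, 0, -0.1], [0, 0, -0.1], [0, 0, -0.1], [0, 0, -0.1]])

```text
t: 22.0
tool_pos: [476.0, -191.9, 142.6]
eef_rot: [-0.101, 0.995, -0.0, -0.001]
ft_force: [-4.9, -3.5, 6.0]
finger_gap: 17.6
gripper_force: 10.0
```

```bash
python3 st.py
```

```text
22.0 [ 476.  -191.9  142.6] a -2.94 F [-4.9 -3.5  6. ] clamp -106.8 -206.6 gap 17.6 j [ 0.    0.2  -0.49  0.   -0.89 -1.37]
```

Emit:
send_rows(grip=[0.012, 0.012, 0.012, 0.012, 0.012, 0.012, 0.012], slide=[[-0.0011, 0.0054, 0], [-0.0005, 0.0055, 0], [0, 0.0055, 0], [0.0006, 0.0055, 0], [0.0011, 0.0054, 0], [0.0017, 0.0052, 0], [0.0022, 0.005, 0]], turn=[[0, 0, -0.1], [0, 0, -0.1], [0, 0, -0.1], [0, 0, -0.1], [0, 0, -0.1], [0, 0, -0.1], [0, 0, -0.1]])

```text
t: 22.58
tool_pos: [479.6, -154.0, 142.6]
eef_rot: [0.247, 0.969, -0.001, -0.001]
ft_force: [-6.7, -1.2, 9.0]
finger_gap: 17.2
gripper_force: 10.0
```

Emit:
send_rows(grip=[0.012, 0.012, 0.012], slide=[[0.0027, 0.0048, 0], [0.0015, 0.0023, 0], [0, 0, 0]], turn=[[0, 0, -0.1], [0, 0, -0.05], [0, 0, 0]])

```text
t: 22.83
tool_pos: [484.2, -146.3, 142.5]
eef_rot: [0.318, 0.948, -0.0, -0.001]
ft_force: [-6.1, 3.3, 10.7]
finger_gap: 17.7
gripper_force: 10.0
```

```bash
python3 st.py
```

```text
22.8333 [ 484.2 -146.3  142.5] a 2.495 F [-6.1  3.3 10.7] clamp -96.7 -161.4 gap 17.7 j [ 0.1   0.19 -0.5  -0.   -0.88 -2.31]
```

Emit:
send_rows(grip=[0.012, 0.012, 0.012, 0.012], slide=[[0.0016, 0.0022, 0], [0.0016, 0.0022, 0], [0, 0, 0], [0, 0, 0]], turn=[[0, 0, -0.05], [0, 0, -0.05], [0, 0, 0], [0, 0, 0]])

```text
t: 23.17
tool_pos: [485.5, -145.3, 142.4]
eef_rot: [0.363, 0.932, -0.003, -0.002]
ft_force: [-9.1, -18.7, 8.9]
finger_gap: 18.7
gripper_force: 10.0
```

```bash
python3 st.py
```

```text
23.1667 [ 485.5 -145.3  142.4] a 2.398 F [ -9.1 -18.7   8.9] clamp -95.3 -160.4 gap 18.7 j [ 0.1   0.19 -0.5   0.01 -0.89 -2.42]
```

The wheel is at its stop (20 N resistance, about 6.95 rad). I ease off and release.

Emit:
send_rows(grip=[0.012, 0.012, 0.04, 0.04, 0.04, 0.04, 0.04, 0.04], slide=[[-0.002, -0.003, 0], [0, 0, 0], [0, 0, 0], [0, 0, 0], [0, 0, 0.02], [0, 0, 0.03], [0, 0, 0.02], [0, 0, 0]], turn=[[0, 0, 0], [0, 0, 0], [0, 0, 0], [0, 0, 0], [0, 0, 0], [0, 0, 0], [0, 0, 0], [0, 0, 0]])

```text
t: 23.83
tool_pos: [489.3, -145.3, 216.5]
eef_rot: [0.363, 0.932, 0.001, 0.004]
ft_force: [0.8, 0.4, 0.6]
finger_gap: 39.4
gripper_force: 0.0
```

```bash
python3 st.py; python3 - <<'E'
from h import *
a=save('wrist','w5.png'); b=save('side','s5.png')
w=cv2.resize(a,(400,300)); c=cv2.resize(b[150:270,170:330],(400,300),interpolation=cv2.INTER_CUBIC); cv2.imwrite('pics/m5.png',np.hstack([w,c])[:,:,::-1])
E
```

```text
23.8333 [ 489.3 -145.3  216.5] a 2.399 F [0.8 0.4 0.6] clamp -91.5 -160.6 gap 39.4 j [ 0.1   0.11 -0.4   0.   -1.05 -2.41]
```

View pics/m5.png

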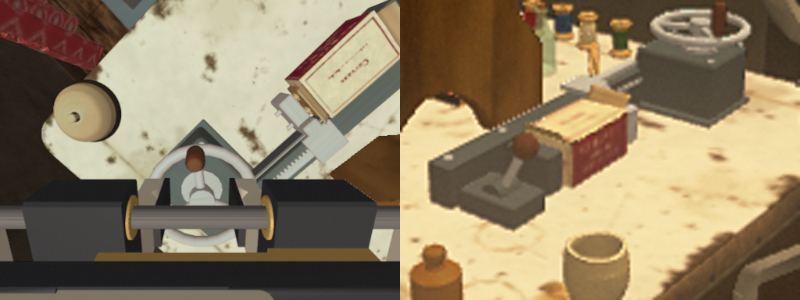

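The pictures show the carton gripped between the jaws and flat to the rail. The lever is still towards the robot. On to the lever.

Emit:
send_rows(grip=[0, 0, 0, 0, 0, 0, 0, 0, 0, 0], slide=[[-0.004, 0.03, 0], [-0.004, 0.03, 0], [-0.004, 0.03, 0], [-0.004, 0.03, 0], [-0.004, 0.03, 0], [-0.004, 0.03, 0], [-0.004, 0.03, 0], [-0.004, 0.03, 0], [-0.004, 0.03, 0], [-0.004, 0.03, 0]], turn=[[0, 0, 0.0785], [0, 0, 0.0785], [0, 0, 0.0785], [0, 0, 0.0785], [0, 0, 0.0785], [0, 0, 0.0785], [0, 0, 0.0785], [0, 0, 0.0785], [0, 0, 0.0785], [0, 0, 0.0785]])

```text
t: 24.77
tool_pos: [445.7, 156.1, 211.0]
eef_rot: [-0.023, 1.0, -0.0, -0.001]
ft_force: [0.7, 0.0, -0.3]
finger_gap: 0.2
gripper_force: 0.0
```

Emit:
send_rows(grip=[0, 0, 0, 0, 0, 0, 0], slide=[[0, 0, 0], [0, 0, 0], [0, 0, 0], [0, 0, -0.015], [0, 0, -0.015], [0, 0, 0], [0, 0, 0]], turn=[[0, -0.08, 0], [0, -0.08, 0], [0, -0.08, 0], [0, -0.08, 0], [0, -0.08, 0], [0, 0, 0], [0, 0, 0]])

```text
t: 25.35
tool_pos: [447.7, 151.0, 185.1]
eef_rot: [-0.02, 0.982, -0.008, 0.189]
ft_force: [1.2, 0.4, 0.0]
finger_gap: 0.4
gripper_force: 0.0
```

```bash
python3 st.py; python3 -c "
from h import *
print(Ro.from_quat(sense()['eef_rot']).as_matrix().round(3))"
```

```text
25.35 [447.7 151.  185.1] a -3.101 F [1.2 0.4 0. ] clamp -120.6 137.2 gap 0.4 j [ 0.92 -0.11 -0.98  0.61 -0.55 -2.95]
[[-0.928 -0.036  0.372]
 [-0.042  0.999 -0.007]
 [-0.371 -0.023 -0.928]]
```

Emit:
send_rows(grip=[0, 0, 0, 0, 0], slide=[[0.005, 0.004, 0], [0.005, 0.004, 0], [0, 0, -0.02], [0, 0, -0.02], [0, 0, 0]], turn=[[0, 0.08, 0], [0, 0.08, 0], [0, 0, 0], [0, 0, 0], [0, 0, 0]])

```text
t: 25.77
tool_pos: [459.6, 160.8, 145.0]
eef_rot: [-0.018, 0.993, -0.005, 0.113]
ft_force: [-0.8, -0.5, -0.1]
finger_gap: 0.5
gripper_force: 0.0
```

```bash
python3 st.py
```

```text
25.7667 [459.6 160.8 145. ] a -3.105 F [-0.8 -0.5 -0.1] clamp -108.3 146.5 gap 0.5 j [ 0.86  0.04 -0.82  0.32 -0.59 -2.65]
```

Emit:
send_rows(grip=[0, 0, 0, 0, 0], slide=[[0, 0, -0.02], [0, 0, -0.02], [0, 0, -0.015], [0, 0, 0], [0, 0, 0]], turn=[[0, 0, 0], [0, 0, 0], [0, 0, 0], [0, 0, 0], [0, 0, 0]])

```text
t: 26.18
tool_pos: [460.1, 160.2, 92.8]
eef_rot: [-0.019, 0.993, -0.005, 0.115]
ft_force: [-0.4, -0.2, 1.0]
finger_gap: 0.2
gripper_force: 0.0
```

Emit:
send_rows(grip=[0, 0, 0, 0, 0, 0, 0, 0, 0, 0], slide=[[0.008, 0.0003, 0], [0.008, 0.0003, 0], [0.008, 0.0003, 0], [0.008, 0.0003, 0], [0.008, 0.0003, 0], [0.008, 0.0003, 0], [0.008, 0.0003, 0], [0.008, 0.0003, 0], [0.008, 0.0003, 0], [0, 0, 0]], turn=[[0, 0, 0], [0, 0, 0], [0, 0, 0], [0, 0, 0], [0, 0, 0], [0, 0, 0], [0, 0, 0], [0, 0, 0], [0, 0, 0], [0, 0, 0]])

```text
t: 27.02
tool_pos: [533.0, 163.4, 92.2]
eef_rot: [-0.019, 0.993, -0.005, 0.115]
ft_force: [-0.2, -0.2, 0.9]
finger_gap: 0.3
gripper_force: 0.0
```

```bash
python3 st.py
```

```text
27.0167 [533.  163.4  92.2] a -3.103 F [-0.2 -0.2  0.9] clamp -34.9 146.0 gap 0.3 j [ 0.73  0.23 -0.77  0.38 -0.44 -2.6 ]
```

Emit:
send_rows(grip=[0, 0, 0, 0], slide=[[0.004, 0.0002, 0], [0.003, 0.0001, 0], [0, 0, 0], [0, 0, 0]], turn=[[0, 0, 0], [0, 0, 0], [0, 0, 0], [0, 0, 0]])

```text
t: 27.35
tool_pos: [538.6, 163.4, 92.4]
eef_rot: [-0.019, 0.993, -0.005, 0.115]
ft_force: [0.1, -0.6, -1.1]
finger_gap: 0.6
gripper_force: 0.3
```

Emit:
send_rows(grip=[0, 0, 0, 0], slide=[[0.002, 0.0001, 0], [0.001, 0, 0], [0, 0, 0], [0, 0, 0]], turn=[[0, 0, 0], [0, 0, 0], [0, 0, 0], [0, 0, 0]])

```text
t: 27.68
tool_pos: [541.1, 163.3, 92.2]
eef_rot: [-0.019, 0.993, -0.005, 0.115]
ft_force: [-3.8, 1.1, 0.5]
finger_gap: 0.7
gripper_force: 2.2
```

Emit:
send_rows(grip=[0, 0, 0, 0], slide=[[0.0015, 0.0001, 0], [0.001, 0, 0], [0, 0, 0], [0, 0, 0]], turn=[[0, 0, 0], [0, 0, 0], [0, 0, 0], [0, 0, 0]])

```text
t: 28.02
tool_pos: [541.9, 162.8, 91.7]
eef_rot: [-0.019, 0.993, -0.006, 0.114]
ft_force: [-19.8, 4.8, 8.4]
finger_gap: 0.6
gripper_force: 9.2
```

At the hard stop, as predicted. Retreating and checking.

Emit:
send_rows(grip=[0, 0, 0, 0, 0, 0, 0, 0, 0], slide=[[-0.01, -0.0004, 0], [-0.02, -0.001, 0], [-0.02, -0.001, 0], [-0.01, 0, 0.02], [0, 0, 0.035], [0, 0, 0.035], [0, 0, 0.03], [0, 0, 0], [0, 0, 0]], turn=[[0, 0, 0], [0, 0, 0], [0, 0, 0], [0, 0, 0], [0, 0, 0], [0, 0, 0], [0, 0, 0], [0, 0, 0], [0, 0, 0]])

```text
t: 28.77
tool_pos: [485.2, 162.5, 215.2]
eef_rot: [-0.019, 0.993, -0.003, 0.117]
ft_force: [0.0, 0.6, -1.0]
finger_gap: 0.7
gripper_force: 0.0
```

```bash
python3 st.py; python3 - <<'E'
from h import *
b=save('side','s6.png'); c=cv2.resize(b[100:310,110:390],(800,600),interpolation=cv2.INTER_CUBIC); cv2.imwrite('pics/m6.png',c[:,:,::-1])
E
```

```text
28.7667 [485.2 162.5 215.2] a -3.103 F [ 0.   0.6 -1. ] clamp -82.7 147.1 gap 0.7 j [ 0.83 -0.01 -0.66  0.25 -0.78 -2.52]
```

View pics/m6.png

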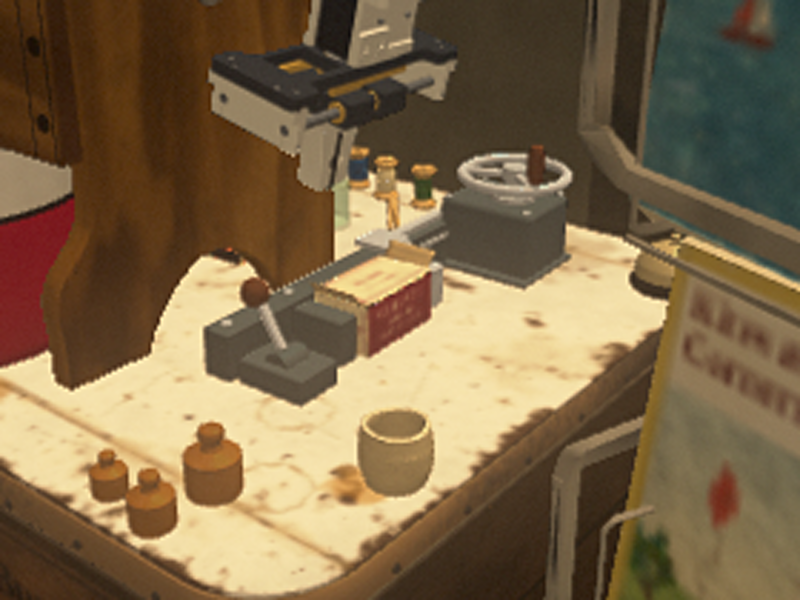

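The lever is thrown over, the carton clamped, the weights stand upright and nothing else has moved.

```bash
python3 -c "
from station import hand_in
print(hand_in())"
```

```text
the job is handed in; nothing more can be done
None
```

The job is done and handed in at about 29 s of the 72 s allowed: the big weight stands beside the middle one, the carton was pushed back to the rail and clamped with the wheel at its stop, and the lever is thrown fully over, with the arm clear and the other things left in place.

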